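Refill the sprung pot dispenser

TASK

Top up the sprung dispenser with the two white ramekins that stand on the worktop: swing its cover aside, push the ramekins down into it one after the other, upright, each until both catches snap back over its rim, then swing the cover shut again. Leave the other things on the worktop where they are.

Things in the scene. Friction and masses are not known exactly. Their poses are not given: they have to be found in the camera images.
- dispenser: steel dispenser for round pots, fixed to the worktop: round base 138 mm across, four upright guide wires, a dark catch housing at the front and at the back of the mouth. Origin on the well's axis at worktop height; z up, local -x is the front (towards the robot at yaw 0). Nothing fixed is higher than 180 mm (the cover's post, local x = +68 mm).
- mouth (a point): centre of the dispenser's mouth, on the well's axis at height 166 mm, axes as the dispenser's. The guide wires leave 1.1 mm round a 62 mm pot, flare outward from height 154 to 164 mm and stand at local x = +-25, y = +-25 mm: both y sides are open (43 mm wide between the wires, free beyond) for fingers that hold a pot across local y.
- platform (a joint): slide (m) of the sprung platform that carries the pile: 0 with one pot in under the catches (platform top at height 111 mm), grows as it sinks, about 0.038 for each further pot, stop at 0.084. Its spring pushes up with 5 N at 0 and 53 N/m more; it springs up again unless a pot is caught. Pushing a pot in takes 5 to 15 N in all; push 3 to 4 mm past the catches, then let go.
- catch_front (a joint): slide (m) of the front catch: 0 home, grows outward (to 0.010). Bent steel tongue 18 mm wide at local -x of the mouth: 60 degree lead-in slope from height 167 mm down to the nose, 26 mm from the axis, flat underside at height 150 mm. A pot pushed down spreads both catches 5 mm (1 to 2 N each); once its rim is below 150 mm they snap home over the rim and hold the pile.
- catch_back (a joint): slide (m) of the back catch, the same at local +x of the mouth: 0 home, grows outward
- cover (a joint): hinge (rad) of the flat aluminium cover, an 82 mm disc at height 169 to 172 mm that swings level about a post at local x = +68 mm, y = 0 of the dispenser: 0 shut over the mouth, grows as it swings towards local +y (clockwise from above), stop at 2.0. Stays where it is left (about 0.5 N at the knob). From 1.3 the mouth is clear.
- cover_knob (a point): point on the axis of the cover's upright black knob, 18 mm across and 28 mm high above the cover (height 172 to 200 mm); this point is 9 mm below its top and 94 mm from the axis of the cover's post. Shut, it lies at local x = -26 mm, y = 0 of the dispenser
- pot_in: plain white fluted ceramic pot (ramekin), open at the top, 62 mm outer diameter, 38 mm high, wall 6.5 mm, floor 10 mm thick, bottom edge bevelled 2.5 x 4 mm, 0.10 to 0.17 kg. Origin at the centre of its underside, z up out of the mouth. This one is already in the dispenser, under the catches.
- pot_a: plain white fluted ceramic pot (ramekin), open at the top, 62 mm outer diameter, 38 mm high, wall 6.5 mm, floor 10 mm thick, bottom edge bevelled 2.5 x 4 mm, 0.10 to 0.17 kg. Origin at the centre of its underside, z up out of the mouth. Stands on the worktop.
- pot_b: plain white fluted ceramic pot (ramekin), open at the top, 62 mm outer diameter, 38 mm high, wall 6.5 mm, floor 10 mm thick, bottom edge bevelled 2.5 x 4 mm, 0.10 to 0.17 kg. Origin at the centre of its underside, z up out of the mouth. Stands on the worktop.
- tin: food tin with a printed label, 57 mm diameter, 72 mm high, stands among the pots; origin at the centre of its underside. A bystander.
- peeler: dark green vegetable peeler, 170x25x18 mm, long axis local x, lying near the front edge; origin at the centre of its underside. A bystander.
- fork: steel fork, 204x28x18 mm, long axis local x, lying in front of the bread bin; origin at the centre of its underside. A bystander.
- tape: roll of beige tape, 104 mm across, 25 mm high, near the right front corner; origin at the centre of its underside. A bystander.

How it is judged:
By the outcome, as a careful person would: the job done as asked, in the order asked, and still so for the second after the job is handed in, with the robot touching nothing.
It also fails if it takes over 72 s, if anything falls off the work surface, if the arm or the gripper's body presses on something with over 40 N, if the wrist force passes 120 N, or if a joint passes its speed limit or range.

ROBOT

A 7-joint arm with a two-finger parallel gripper is mounted at the origin on a cart in front of the work surface, level with it; the furniture and walls round the work are solid. World frame = base frame: x ahead of the robot, y to its left, z up, the work surface at z = 0. Lengths are in m, angles in rad, forces in N, time in s.
With the tool pointing down it reaches from about 0.4 to 0.75 m from the base axis. Payload 19.5 kg.
Tool frame: the origin (TCP) lies at the very end of the fingers, on their centre line; the grasp point (between the pads) lies 19 mm behind it; z points along the fingers, y is the line along which they close (so a half turn about z gives the same grasp; the last joint's range is limited). The gripper opens to 85 mm and grips with 20 to 120 N. Pads are 22 mm wide; open, the fingers measure 114 mm over their backs; the gripper's body (76 mm by 85 mm) begins 54 mm behind the grasp point. The pads swing forward as they close: fully open they stand 13 mm farther back than shut.
Start: joints at [-1.213, 0.707, -0.028, 1.485, 0.022, 0.951, -0.075], TCP at [0.224, 0.53, 0.231] pointing down, gripper open.
Joint ranges: [-2.71, 2.71], [-0.32, 2.16], [-1.57, 1.52], [0, 2.45], [-1.46, 4.6], [0, 2.02], [-2.83, 2.83]. Speed limits (rad/s): [1.89, 1.89, 2.57, 2.57, 3.01, 3.01, 3.01].

INTERFACE

Orientations are given as a unit quaternion [w, x, y, z].
In Python, from station import * gives the robot as it stands. Calls block until the motion is done:
- move_pose(position, orientation): joint-space move of the TCP to a pose.
- line_to(position, rot=None, max_speed=0.15, max_force=None): straight line of the TCP; rot=None keeps the orientation; max_speed is the mean speed in m/s. With max_force (N) it stops when the force on the tool has changed by that much, and returns True; else False.
- move_joints(angles): joint-space move.
- set_gripper(opening): finger opening in m; the grip force is fixed at half the most; returns when the fingers have stopped.
- pause(seconds).
- ik(position, orientation): joint angles nearest the present ones, or None.
- read_state(): the state.
- get_image(name): name is "scene" or "top" or "wrist"; returns (picture, depth): 480x640x3 uint8, blue, green, red; 480x640 float32, m along the optical axis (not along the pixel's ray), 0 where there is no reading.
- get_calibration(name): a dict with "fx", "fy", "cx", "cy" (pixels), "D" ([k1, k2, p1, p2, k3] as OpenCV has them; the pictures are not rectified), "rvec" (rotation vector, rad) and "tvec" (3), from world to camera coordinates, as OpenCV has them. Camera axes: x right, y down, z forward; pixel columns grow to the right and rows downward; lengths in m; the calibration is good to about 2 mm. A picture is of the moment at which its call begins: read the wrist's pose just before it. get_calibration takes no time and is no camera call; for the wrist camera it gives the pose at the moment of the call.
A pose or a line that the arm cannot do raises Unreachable and nothing moves.
- sign_off(): hands the job in; it is judged then, once.
Trained networks look in the newest picture that a camera, given by its name, has taken for a name from the list of things; names that differ only in an ending like _2 or _b are one class to them, and where a whole thing is asked for, a point or a joint stands for the part that bears it (a point fixed in the world has none). Each returns a list of dicts, best first, with "confidence" (0 to 1); they miss things now and then, are a little off and sometimes report something else, mostly with a low value. They report only what shows in the picture. A call takes as long as a camera call.
- masks_of(camera, thing): "pixels" (480x640 bool, what is visible of it) and "point" ([column, row] in pixels, amid what is visible of it).
The state is a dict: "time_s": time; "joint_positions": joint angles; "dq": joint speeds; "joint_torque": joint torques, N m; "ee_pos": TCP position; "tool_rot": TCP orientation; "wrist_force": force on the tool from outside, world axes, zero at the start; "moment": the same for the moment, N m; "width": finger opening in m; "gripper_force": force on a finger pad.
Only numpy, scipy, OpenCV 4.12 (cv2) and the standard library are available. Lean on these libraries where they do the work, as an engineer would, in place of code of your own. Each camera call takes 0.05 s, during which the arm holds its last target. There are 200 camera calls.

## Working session

There is one attempt and no reset: what is moved stays moved. The work goes in short steps, each a Python script; the robot and the scene stay as the last script left them, time stands still between calls to the robot, and variables do not carry over. Pictures are saved under pics/ and viewed, at most 10 in all, crops included, and the job is handed in when it is done.

```bash
ls; mkdir -p pics; cat > h.py <<'E'
from station import *
import numpy as np, cv2
def cal(n):
    c=get_calibration(n); K=np.array([[c['fx'],0,c['cx']],[0,c['fy'],c['cy']],[0,0,1.]])
    R=cv2.Rodrigues(np.array(c['rvec'],float))[0]; return K,np.array(c['D'],float),R,np.array(c['tvec'],float).ravel()
def cloud(n,depth,mask,c=None):
    K,D,R,t=c or cal(n); m=mask&(depth>0); v,u=np.nonzero(m)
    if len(u)==0: return np.zeros((0,3))
    p=cv2.undistortPoints(np.c_[u,v].astype(float)[:,None],K,D)[:,0]; d=depth[v,u][:,None]
    return (np.c_[p,np.ones(len(p))]*d-t)@R
E
python3 - <<'E'
from h import *
ims=[]
for n in ("scene","top"):
    im,d=get_image(n); cv2.imwrite(f"pics/{n}0.png",im); np.save(f"{n}0.npy",d)
    for th in ("dispenser","pot_a","tin","cover","cover_knob"):
        for r in masks_of(n,th)[:5]:
            P=cloud(n,d,r['pixels'])
            if len(P): 
                z=np.percentile(P[:,2],95); T=P[P[:,2]>z-.006]
                print(n,th,round(r['confidence'],2),np.round(r['point']),len(P),np.round(P.min(0),3),np.round(P.max(0),3),'top',np.round((T.min(0)+T.max(0))/2,3))
s=read_state();print(s['ee_pos'],s['tool_rot'],s['time_s'],s['width'])
E
```

```text
pics
station.py
scene dispenser 0.83 [307. 249.] 2525 [ 0.474 -0.    -0.003] [0.782 0.447 0.201] top [0.559 0.082 0.185]
scene pot_a 0.87 [246. 243.] 422 [ 0.403  0.216 -0.002] [0.494 0.334 0.04 ] top [0.435 0.248 0.036]
scene pot_a 0.74 [380. 354.] 835 [ 0.459 -0.344  0.003] [ 0.521 -0.281  0.041] top [ 0.491 -0.313  0.037]
scene tin 0.97 [320. 310.] 973 [ 0.422 -0.165 -0.003] [ 0.53  -0.006  0.074] top [ 0.451 -0.134  0.07 ]
scene cover 0.92 [304. 207.] 438 [0.501 0.041 0.001] [0.782 0.447 0.201] top [0.515 0.082 0.196]
scene cover_knob 0.7 [306. 210.] 403 [0.503 0.041 0.001] [0.782 0.447 0.201] top [0.515 0.079 0.195]
top dispenser 0.75 [256. 232.] 2708 [ 0.475  0.005 -0.003] [0.654 0.145 0.203] top [0.56  0.084 0.187]
top dispenser 0.49 [242. 228.] 1116 [0.502 0.046 0.002] [0.62  0.127 0.203] top [0.515 0.084 0.196]
top pot_a 0.77 [411. 253.] 552 [ 0.46  -0.344 -0.005] [ 0.527 -0.279  0.044] top [ 0.491 -0.31   0.039]
top pot_a 0.66 [190. 281.] 593 [ 0.405  0.22  -0.001] [0.467 0.282 0.044] top [0.436 0.251 0.039]
top tin 0.89 [341. 271.] 469 [ 0.423 -0.159 -0.001] [ 0.486 -0.104  0.076] top [ 0.451 -0.132  0.071]
top cover 0.96 [244. 228.] 1124 [0.502 0.046 0.168] [0.609 0.123 0.203] top [0.515 0.084 0.196]
top cover_knob 0.94 [245. 227.] 1168 [ 0.502  0.046 -0.004] [0.62  0.155 0.203] top [0.515 0.084 0.193]
top cover_knob 0.18 [186. 279.] 591 [ 0.405  0.22  -0.001] [0.466 0.292 0.044] top [0.436 0.251 0.039]
[0.22378006 0.52964894 0.23126272] [-1.60928866e-05  1.98574133e-01  9.80085870e-01 -4.05194957e-05] 0.6 0.08546546519453951
```

```bash
python3 - <<'E'
import cv2,numpy as np
a=cv2.imread('pics/scene0.png');b=cv2.imread('pics/top0.png')
cv2.imwrite('pics/c1.png',np.vstack([cv2.resize(a[150:420,150:470],(533,300)),cv2.resize(b[150:330,120:440],(533,300))]))
from h import *
d=np.load('top0.npy'); P=cloud('top',d,np.ones(d.shape,bool))
def fitc(P):
    A=np.c_[2*P[:,:2],np.ones(len(P))]; s=np.linalg.lstsq(A,(P[:,:2]**2).sum(1),rcond=None)[0]; return s[:2],np.sqrt(s[2]+s[:2]@s[:2])
near=(abs(P[:,0]-.57)<.13)&(abs(P[:,1]-.085)<.13)
for lo,hi in((.005,.05),(.16,.176),(.18,.21)):
    Q=P[near&(P[:,2]>lo)&(P[:,2]<hi)]; c,r=cv2.minEnclosingCircle(Q[:,:2].astype(np.float32)); print(lo,len(Q),c,r,Q.mean(0),Q.min(0),Q.max(0))
for n,p in (('a',(.436,.251)),('b',(.491,-.311))):
  for cam in('scene','top'):
    d=np.load(cam+'0.npy');P=cloud(cam,d,np.ones(d.shape,bool))
    Q=P[(np.hypot(*(P[:,:2]-p).T)<.045)&(P[:,2]>.030)&(P[:,2]<.05)]
    c,r=cv2.minEnclosingCircle(Q[:,:2].astype(np.float32)); print(n,cam,len(Q),c,r,Q[:,2].max())
E
```

```text
0.005 1177 (0.5722103118896484, 0.08514781296253204) 0.18125048279762268 [0.53505382 0.05608991 0.01357092] [ 0.44043462 -0.04359606  0.00500889] [0.69979863 0.21467778 0.04909886]
0.16 1355 (0.5471659302711487, 0.07494497299194336) 0.07242045551538467 [0.54404719 0.08082098 0.17056444] [0.47527952 0.03181709 0.16003776] [0.61912489 0.1249946  0.1759785 ]
0.18 96 (0.561794638633728, 0.08800333738327026) 0.055090583860874176 [0.54382205 0.08559285 0.19250048] [0.50687042 0.07567588 0.1801465 ] [0.61671876 0.09748559 0.20288955]
a scene 151 (0.43554815649986267, 0.24818456172943115) 0.03434719890356064 0.04044586629592517
a top 225 (0.43633216619491577, 0.25150278210639954) 0.032010484486818314 0.043937670352710775
b scene 324 (0.4908164143562317, -0.3118009865283966) 0.03276843577623367 0.04085501309144094
b top 216 (0.49089425802230835, -0.310982346534729) 0.03176220506429672 0.04443593334269397
```

View pics/c1.png

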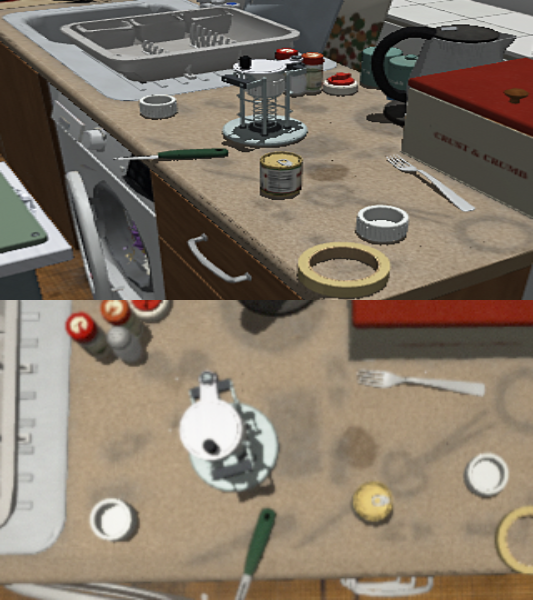

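View pics/scene0.png

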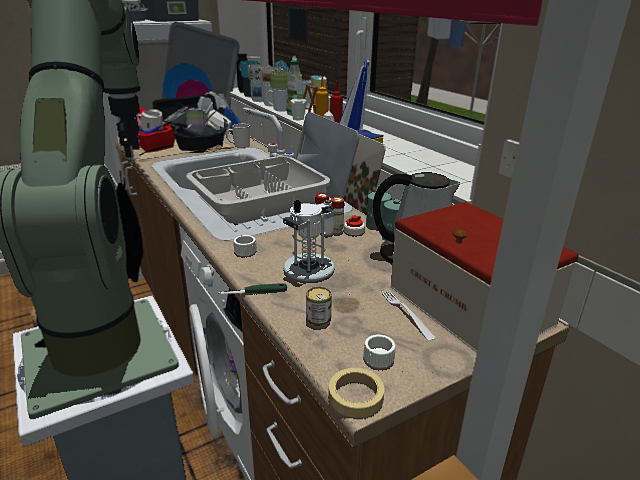

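The scene shows ramekins at (245,245) and (380,350), the tin at (318,308), and the dispenser at (308,245). In the top crop the post is at (207,380), the knob at (210,447) and the front housing near (258,488). That means the dispenser is yawed and the cover may not be fully shut, so I'll take a close wrist view.

```bash
python3 - <<'E'
from h import *
R0=[0,0,1,0]
for p in ((.50,.06,.42),(.50,.06,.38),(.46,.06,.38)):
    for q in ([0,0,1,0],[0,1,0,0],[0,.7071,.7071,0],[0,.7071,-.7071,0]):
        j=ik(p,q); print(p,q,None if j is None else np.round(j,2))
move_pose((.47,.07,.40),[0,0,1,0])
c=cal('wrist'); im,d=get_image('wrist'); cv2.imwrite('pics/w1.png',im); np.save('w1.npy',d)
import pickle; pickle.dump(c,open('w1.pkl','wb'))
print(read_state()['time_s'],read_state()['ee_pos'],'cam',-c[2].T@c[3])
P=cloud('wrist',d,np.ones(d.shape,bool),c)
near=(abs(P[:,0]-.56)<.11)&(abs(P[:,1]-.08)<.11)
for lo,hi in((.004,.03),(.14,.163),(.165,.176),(.178,.19),(.192,.206)):
    Q=P[near&(P[:,2]>lo)&(P[:,2]<hi)]
    if len(Q)>5:
        e,r=cv2.minEnclosingCircle(Q[:,:2].astype(np.float32)); print(lo,len(Q),e,r,Q.mean(0),Q.min(0),Q.max(0))
E
```

```text
(0.5, 0.06, 0.42) [0, 0, 1, 0] [-0.17  0.43 -0.02  1.34  0.01  1.37  1.38]
(0.5, 0.06, 0.42) [0, 1, 0, 0] [-0.6   0.53  0.82  1.35 -0.38  1.43 -1.36]
(0.5, 0.06, 0.42) [0, 0.7071, 0.7071, 0] [-0.41  0.46  0.41  1.34 -0.18  1.38 -0.  ]
(0.5, 0.06, 0.42) [0, 0.7071, -0.7071, 0] [ 0.13  0.47 -0.58  1.33  0.25  1.42  2.71]
(0.5, 0.06, 0.38) [0, 0, 1, 0] [-0.14  0.45 -0.08  1.44  0.04  1.25  1.35]
(0.5, 0.06, 0.38) [0, 1, 0, 0] [-0.6   0.55  0.8   1.46 -0.4   1.3  -1.34]
(0.5, 0.06, 0.38) [0, 0.7071, 0.7071, 0] [-0.38  0.47  0.36  1.45 -0.17  1.25 -0.01]
(0.5, 0.06, 0.38) [0, 0.7071, -0.7071, 0] [ 0.16  0.5  -0.62  1.43  0.29  1.31  2.66]
(0.46, 0.06, 0.38) [0, 0, 1, 0] [-0.15  0.38 -0.08  1.57  0.03  1.19  1.34]
(0.46, 0.06, 0.38) [0, 1, 0, 0] [-0.67  0.48  0.83  1.58 -0.37  1.24 -1.35]
(0.46, 0.06, 0.38) [0, 0.7071, 0.7071, 0] [-0.42  0.4   0.35  1.58 -0.14  1.19 -0.03]
(0.46, 0.06, 0.38) [0, 0.7071, -0.7071, 0] [ 0.17  0.42 -0.61  1.56  0.25  1.24  2.66]
2.625 [0.46993893 0.07070471 0.39976886] cam [0.3948976  0.06995341 0.54210326]
0.004 2813 (0.5428385138511658, 0.07134675234556198) 0.069231316447258 [0.5159668  0.0743185  0.01376067] [0.4740702  0.00328856 0.00463371] [0.5958827  0.14045141 0.02682646]
0.14 1094 (0.5460723042488098, 0.07255161553621292) 0.0720880925655365 [0.52598667 0.06168392 0.15712326] [0.47436853 0.02795411 0.14017803] [0.61683252 0.11521245 0.16299677]
0.165 4412 (0.5489314198493958, 0.07022754102945328) 0.06961953639984131 [0.54499857 0.08386671 0.17258685] [0.47992619 0.03290277 0.16501204] [0.61419464 0.12520843 0.17596862]
0.178 226 (0.5608549118041992, 0.08710260689258575) 0.055386271327733994 [0.58398064 0.08693356 0.18092323] [0.50576003 0.07440424 0.17800403] [0.61601794 0.09718398 0.18999844]
0.192 265 (0.5145012140274048, 0.08311561495065689) 0.009166358970105648 [0.51346667 0.08262748 0.19886528] [0.50591265 0.07428967 0.19237519] [0.52334672 0.09113778 0.20195374]
```

View pics/w1.png

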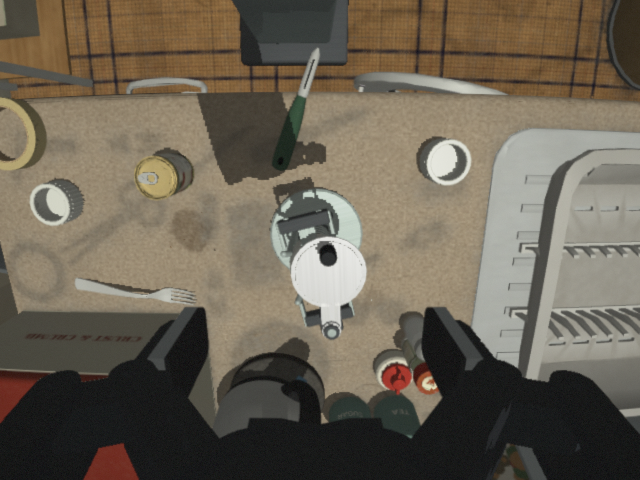

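```bash
python3 - <<'E'
from h import *
import pickle
c=pickle.load(open('w1.pkl','rb'));d=np.load('w1.npy');dt=np.load('top0.npy')
for nm,P in (('w',cloud('wrist',d,np.ones(d.shape,bool),c)),('t',cloud('top',dt,np.ones(dt.shape,bool)))):
    print(nm)
    s=lambda x0,x1,y0,y1,z0,z1:P[(P[:,0]>x0)&(P[:,0]<x1)&(P[:,1]>y0)&(P[:,1]<y1)&(P[:,2]>z0)&(P[:,2]<z1)]
    def mec(t,Q,pr=''):
        if len(Q)>3:
            e,r=cv2.minEnclosingCircle(Q[:,:2].astype(np.float32)); print(t,len(Q),np.round(e,4),round(r,4),np.round(Q.mean(0),4))
    mec('post',s(.58,.65,.04,.14,.177,.19)); mec('knob',s(.49,.54,.06,.1,.192,.21))
    Q=s(.47,.58,.03,.14,.167,.177); 
    # disc: remove front-housing part
    D=Q[np.hypot(Q[:,0]-.545,Q[:,1]-.084)<.044]; mec('disc',D)
    F=s(.46,.52,.01,.12,.14,.164); mec('front',F)
    B=s(.565,.65,.03,.14,.14,.164); mec('back',B)
    mec('base',s(.46,.63,-.01,.16,.004,.03))
    for r in s(.46,.512,.01,.12,.14,.178)[::25]: print(np.round(r,3),end=' ')
im=cv2.imread('pics/w1.png')[170:350,240:400]; cv2.imwrite('pics/w1c.png',cv2.resize(im,(640,600) if 0 else (533,600),interpolation=cv2.INTER_CUBIC))
E
```

```text
w
post 179 [0.6077 0.0884] 0.0092 [0.6076 0.0885 0.1797]
knob 265 [0.5145 0.0831] 0.0092 [0.5135 0.0826 0.1989]
disc 3861 [0.541  0.0842] 0.0412 [0.5411 0.0843 0.1728]
front 963 [0.4962 0.0599] 0.0327 [0.4926 0.0584 0.1593]
back 451 [0.5852 0.0816] 0.035 [0.5937 0.0776 0.1607]
base 2813 [0.5428 0.0713] 0.0692 [0.516  0.0743 0.0138]
[0.475 0.074 0.155] [0.478 0.068 0.151] [0.477 0.072 0.161] [0.477 0.072 0.163] [0.478 0.068 0.163] [0.48  0.06  0.159] [0.48  0.086 0.16 ] [0.48  0.072 0.164] [0.482 0.052 0.161] [0.481 0.079 0.163] [0.483 0.055 0.163] [0.482 0.081 0.164] [0.484 0.055 0.163] [0.484 0.081 0.163] [0.484 0.052 0.165] [0.485 0.078 0.162] [0.486 0.046 0.164] [0.485 0.072 0.165] [0.487 0.04  0.163] [0.487 0.066 0.163] [0.488 0.034 0.163] [0.488 0.06  0.163] [0.488 0.086 0.162] [0.489 0.052 0.164] [0.49  0.085 0.161] [0.49  0.051 0.163] [0.491 0.088 0.16 ] [0.491 0.055 0.163] [0.492 0.035 0.165] [0.492 0.061 0.164] [0.493 0.043 0.164] [0.494 0.086 0.161] [0.494 0.052 0.164] [0.495 0.035 0.165] [0.499 0.061 0.151] [0.496 0.043 0.164] [0.497 0.088 0.162] [0.5   0.061 0.153] [0.502
[... 445 characters left out ...]
9 0.171] [0.51  0.097 0.173] [0.511 0.067 0.175] [0.512 0.108 0.171] t
post 54 [0.6091 0.0895] 0.0097 [0.6084 0.0893 0.1803]
knob 58 [0.5156 0.0845] 0.0089 [0.5149 0.0841 0.199 ]
disc 951 [0.5421 0.0858] 0.0411 [0.5424 0.085  0.173 ]
front 201 [0.4967 0.0618] 0.0326 [0.4941 0.0605 0.1587]
back 107 [0.5857 0.08  ] 0.0354 [0.5944 0.0765 0.16  ]
base 1104 [0.5527 0.0726] 0.1098 [0.5324 0.0536 0.0135]
[0.512 0.113 0.175] [0.51  0.103 0.17 ] [0.507 0.098 0.176] [0.505 0.098 0.173] [0.503 0.092 0.172] [0.503 0.068 0.151] [0.498 0.036 0.164] [0.496 0.07  0.153] [0.492 0.06  0.166] [0.49  0.06  0.164] [0.488 0.067 0.166] [0.486 0.071 0.163] [0.484 0.069 0.165] [0.482 0.061 0.16 ] [0.478 0.07  0.152]
```

View pics/w1c.png

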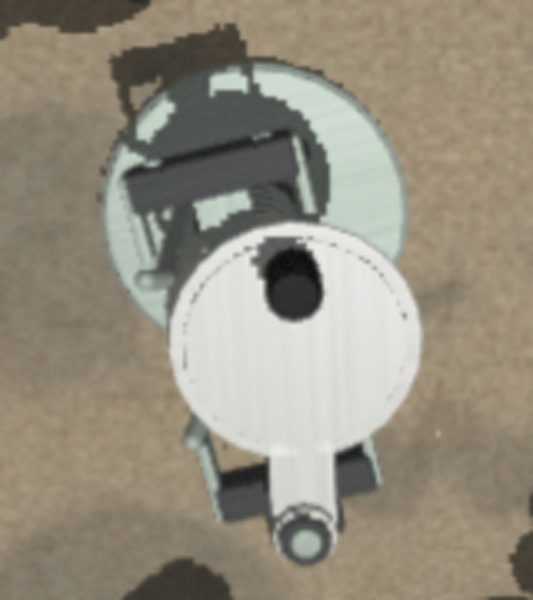

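The crop confirms it: base circle centre is about (0.543, 0.072), post (0.608, 0.089) and knob (0.515, 0.084). That puts the dispenser's yaw at about +0.26 with the cover already about 0.2 rad open. I'll swing the cover by caging the knob and turning the tool with it.

```bash
cat >> h.py <<'E'
C=np.array([.5434,.0720]); YAW=.257; POST=C+.068*np.array([np.cos(YAW),np.sin(YAW)])
def quat(a):  # tool down, closing axis at world angle a
    b=a/2; return [0,float(np.cos(np.pi/4-b)),float(np.cos(np.pi/4-b-np.pi/2)),0] if 0 else _q(a)
def _q(a):
    # half turn about the axis lying halfway between +Y (tool y) and its image
    h=(a+np.pi/2)/2; return [0.,float(np.cos(h)),float(np.sin(h)),0.]
def knob(th):
    f=np.pi+YAW-th; return POST+.094*np.array([np.cos(f),np.sin(f)]), YAW-th+np.pi/2
def st(*a):
    s=read_state(); print(*a,'t',round(s['time_s'],2),'p',np.round(s['ee_pos'],4),'F',np.round(s['wrist_force'],1),'w',round(s['width'],4),'g',np.round(s['gripper_force'],1))
E
sed -i '/^def quat/,/^def _q/c\def quat(a):  # tool down, closing axis at world angle a' h.py
python3 - <<'E'
from h import *
dt=np.load('top0.npy');P=cloud('top',dt,np.ones(dt.shape,bool))
Q=P[(P[:,2]>.17)&(P[:,2]<.6)&(np.hypot(P[:,0]-.6,P[:,1]-.15)<.2)&(np.hypot(P[:,0]-.55,P[:,1]-.08)>.085)]
print(len(Q), Q[::max(1,len(Q)//8)].round(3))
print(POST,knob(.2),knob(0),quat(np.pi/2),quat(0))
for th in(.2,1.0,1.85):
    p,a=knob(th); j=ik([*p,.181],quat(a)); print(th,p,a,None if j is None else np.round(j,2))
E
```

```text
295 [[0.779 0.062 0.218]
 [0.766 0.044 0.226]
 [0.764 0.052 0.215]
 [0.76  0.041 0.214]
 [0.758 0.064 0.204]
 [0.753 0.049 0.204]
 [0.751 0.063 0.191]
 [0.751 0.072 0.174]
 [0.744 0.056 0.174]]
[0.60916667 0.08928426] (array([0.51531933, 0.08392916]), 1.6277963267948965) (array([0.51825392, 0.06539131]), 1.8277963267948967) [0.0, 6.123233995736766e-17, 1.0, 0.0] [0.0, 0.7071067811865476, 0.7071067811865475, 0.0]
0.2 [0.51531933 0.08392916] 1.6277963267948965 [-0.19  0.7  -0.05  1.74  0.05  0.7   1.35]
1.0 [0.53994108 0.15287528] 0.8277963267948966 [-0.37  0.75  0.08  1.61 -0.07  0.79  0.56]
1.85 [0.61125364 0.18326109] -0.022203673205103414 [-0.48  0.89  0.32  1.3  -0.3   1.   -0.13]
```

```bash
python3 - <<'E'
from h import *
p,a=knob(.2); set_gripper(.04)
move_pose([*p,.25],quat(a)); 
print(line_to([*p,.182],max_speed=.1,max_force=8)); set_gripper(.022); st('cage')
for th in (.45,.7,.95,1.2,1.45,1.7,1.88):
    p,a=knob(th); 
    if line_to([*p,.182],rot=quat(a),max_speed=.12,max_force=15): st('force',th); break
st('open'); set_gripper(.045); p=read_state()['ee_pos']; line_to([p[0],p[1],.26])
move_pose((.47,.07,.38),quat(np.pi/2))
for n in('top','wrist'):
    c=cal(n); im,d=get_image(n); cv2.imwrite(f'pics/{n}2.png',im); np.save(n+'2.npy',d)
    if n=='wrist':
        import pickle; pickle.dump(c,open('w2.pkl','wb'))
    P=cloud(n,d,np.ones(d.shape,bool),c)
    r=np.hypot(P[:,0]-C[0],P[:,1]-C[1])
    Q=P[(r<.036)&(P[:,2]>.140)&(P[:,2]<.153)]; e,R=cv2.minEnclosingCircle(Q[:,:2].astype(np.float32)); print(n,'rim',len(Q),e,R,Q[:,2].mean())
    K=P[(P[:,2]>.192)&(P[:,2]<.21)&(np.hypot(P[:,0]-.6,P[:,1]-.17)<.06)]; print('knob',len(K),K.mean(0))
    for nm,q in(('a',(.436,.251)),('b',(.491,-.311))):
        Q=P[(np.hypot(*(P[:,:2]-q).T)<.045)&(P[:,2]>.032)&(P[:,2]<.046)]
        if len(Q)>20: e,R=cv2.minEnclosingCircle(Q[:,:2].astype(np.float32)); print(nm,len(Q),e,R)
st()
im=cv2.imread('pics/wrist2.png')[150:360,220:440]; cv2.imwrite('pics/w2c.png',cv2.resize(im,None,fx=2.7,fy=2.7,interpolation=cv2.INTER_CUBIC))
E
```

```text
False
cage t 4.96 p [0.5154 0.084  0.1823] F [-0.4  0.3  0.2] w 0.0221 g 0.0
open t 7.69 p [0.6135 0.1827 0.1819] F [-0.3 -0.4  0.2] w 0.0221 g 0.0
top rim 67 (0.5581949949264526, 0.058445435017347336) 0.019994352012872696 0.14867289327869038
knob 0 [nan nan nan]
b 202 (0.49072784185409546, -0.3108028173446655) 0.03197980299592018
wrist rim 1117 (0.5432308316230774, 0.07208839058876038) 0.03590172529220581 0.1485680697229284
knob 0 [nan nan nan]
a 727 (0.43396157026290894, 0.25114625692367554) 0.031681954860687256
b 707 (0.49053388833999634, -0.3111260235309601) 0.03215058892965317
t 10.2 p [0.4702 0.0702 0.3795] F [ 0.   0.  -0.9] w 0.0448 g 0.0<stdin>:17: RuntimeWarning: Mean of empty slice.
  ret = um.true_divide(
```

View pics/w2c.png

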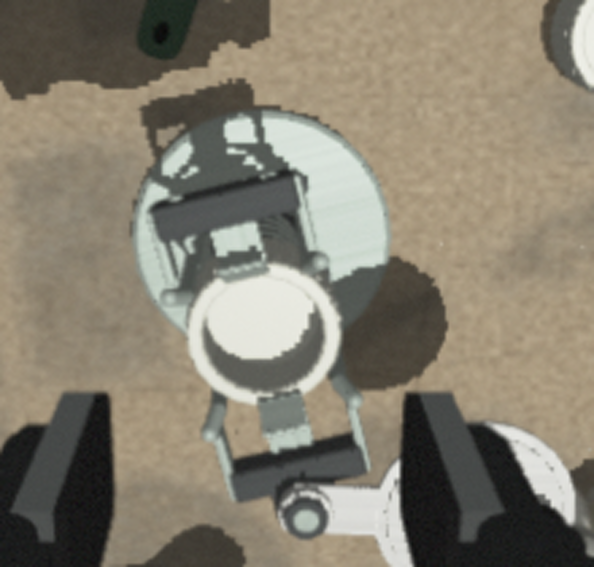

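The cover is now swung clear (lower right), and the pot rim at crop (265,333) and both catches are visible. Next I'll fit rim ellipses for precise centres.

```bash
cat >> h.py <<'E'
from scipy.optimize import least_squares
def rimfit(im,d,c,n,p0,z,rad=.031):
    "circle fit in world at height z: white pixels projected on plane z, outer edge radii"
    K,D,R,t=c; g=im.min(2).astype(int)
    o=-R.T@t
    Pw=cv2.projectPoints(np.array([[*p0,z]]),cv2.Rodrigues(R)[0],t,K,D)[0].ravel()
    f=K[0,0]/((R@np.r_[p0,z]+t)[2])
    edges=[]
    for th in np.linspace(0,2*np.pi,72,endpoint=False):
        rr=np.arange(.025,.037,.00025); q=np.c_[p0[0]+rr*np.cos(th),p0[1]+rr*np.sin(th),np.full(len(rr),z)]
        uv=cv2.projectPoints(q,cv2.Rodrigues(R)[0],t,K,D)[0][:,0].astype(np.float32)
        v=cv2.remap(g.astype(np.float32),uv[:,0],uv[:,1],cv2.INTER_LINEAR).ravel()
        k=np.nonzero((v[:-1]>165)&(v[1:]<=165))[0]
        if len(k): edges.append(q[k[-1],:2])
    e=np.array(edges)
    if len(e)<12: return None
    s=least_squares(lambda x:np.hypot(e[:,0]-x[0],e[:,1]-x[1])-x[2],[*p0,rad],loss='soft_l1',f_scale=.0004)
    return s.x,len(e),np.sqrt(np.median(s.fun**2))
E
python3 - <<'E'
from h import *; import pickle
for n,k,c in(('wrist','2',pickle.load(open('w2.pkl','rb'))),('wrist','1',pickle.load(open('w1.pkl','rb'))),('top','0',None),('top','2',None),('scene','0',None)):
    im=cv2.imread(f"pics/{'w1' if (n,k)==('wrist','1') else n+k}.png"); c=c or cal(n)
    for nm,p,z in(('in',(.5432,.072),.149),('a',(.435,.2505),.038),('b',(.4907,-.311),.038)):
        r=None
        try: r=rimfit(im,None,c,n,np.array(p),z)
        except Exception as e: r=e
        print(n,k,nm,r)
E
```

```text
wrist 2 in (array([0.5430242 , 0.07199834, 0.03023125]), 69, np.float64(0.0001565213593494423))
wrist 2 a (array([0.43390806, 0.25087542, 0.03030657]), 72, np.float64(0.0001049406852432314))
wrist 2 b (array([ 0.49065715, -0.31112973,  0.03017471]), 72, np.float64(0.00011944042003280638))
wrist 1 in (array([0.54971094, 0.08520661, 0.04265806]), 31, np.float64(0.00012328454458745974))
wrist 1 a (array([0.43390385, 0.25088937, 0.03010626]), 72, np.float64(0.00010619059249827654))
wrist 1 b (array([ 0.49070543, -0.31115212,  0.02985011]), 72, np.float64(7.360440410073399e-05))
top 0 in (array([0.54687081, 0.08836308, 0.04186836]), 33, np.float64(0.00012436781270355052))
top 0 a (array([0.43592423, 0.25223504, 0.03091557]), 72, np.float64(0.00018610228268163637))
top 0 b (array([ 0.49250921, -0.31086449,  0.03053682]), 72, np.float64(0.0001456022266940489))
top 2 in (array([0.54805777, 0.06950185, 0.02654499]), 18, np.float64(0.00032141366789448895))
top 2 a None
top 2 b (array([ 0.49257398, -0.31096784,  0.03109554]), 72, np.float64(0.00015673581655605706))
scene 0 in (array([0.54111818, 0.07390762, 0.0299356 ]), 19, np.float64(0.0011700944507992833))
scene 0 a (array([0.43468404, 0.25023543, 0.03063732]), 51, np.float64(0.00037849755158086973))
scene 0 b (array([ 0.49152176, -0.31145388,  0.03048673]), 72, np.float64(0.00020233696346940946))
```

```bash
cat >> h.py <<'E'
def grasp(p):
    set_gripper(.085)
    move_pose([*p,.12],quat(0.)); line_to([*p,.010],max_speed=.12,max_force=10)
    set_gripper(.058); st('sq1'); set_gripper(.085)
    e=read_state()['ee_pos']; line_to([e[0],e[1],.010],rot=quat(np.pi/2),max_speed=.1)
    set_gripper(.05); st('sq2'); e=read_state()['ee_pos']; return e
E
python3 - <<'E'
from h import *
p=np.array([.4345,.2513]); grasp(p)
line_to([*p,.16]); st('lift'); 
E
```

```text
sq1 t 13.54 p [0.4347 0.2515 0.0109] F [-2.  -1.8 17.8] w 0.0597 g 61.5
sq2 t 16.01 p [0.4345 0.2514 0.0104] F [-2.6 -0.8 12.3] w 0.0598 g 62.7
lift t 17.16 p [0.4342 0.2511 0.1594] F [ 0.6 -0.2 -0.7] w 0.0599 g 64.8
```

```bash
python3 - <<'E'
from h import *
c=cal('wrist'); e=read_state()['ee_pos']; im,d=get_image('wrist'); cv2.imwrite('pics/w3.png',im)
K,D,R,t=c
print(K[0,0],e)
for z in(.028,-.010): print(z,cv2.projectPoints(np.array([[e[0],e[1],e[2]+z]]),cv2.Rodrigues(R)[0],t,K,D)[0].ravel())
print(rimfit(im,None,c,'wrist',e[:2],e[2]+.028))
E
```

```text
370.5490024908615 [0.43422176 0.25112481 0.15939915]
0.028 [316.59656478 351.29966509]
-0.01 [316.25257944 303.84650537]
(array([0.43273942, 0.25051861, 0.02992478]), 15, np.float64(0.00014146884574683244))
```

View pics/w3.png

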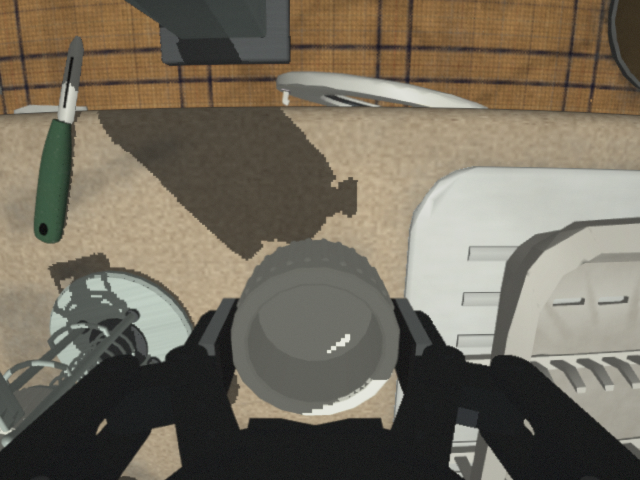

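The held pot sits between the fingers with its rim around (315,340), mostly in shadow and only sunlit at (350,400). I'll refine the camera-to-TCP bias from this same picture.

```bash
python3 - <<'E'
from h import *
im=cv2.imread('pics/w3.png').astype(np.float32); g=cv2.GaussianBlur(im,(0,0),.7).mean(2)
K,D,R,t=cal('wrist'); e=np.array(read_state()['ee_pos']); z=e[2]+.028
rv=cv2.Rodrigues(R)[0]
for inner,(lo,hi) in ((0,(.027,.035)),(1,(.021,.028))):
  for c0 in (e[:2]+[-.0012,-.0005],):
    E=[];W=[]
    for th in np.linspace(0,2*np.pi,120,endpoint=False):
        rr=np.arange(lo,hi,.0002); q=np.c_[c0[0]+rr*np.cos(th),c0[1]+rr*np.sin(th),np.full(len(rr),z)]
        uv=cv2.projectPoints(q,rv,t,K,D)[0][:,0].astype(np.float32)
        v=cv2.remap(g,uv[:,0],uv[:,1],cv2.INTER_LINEAR).ravel(); k=np.argmax(abs(np.gradient(v)))
        if 2<k<len(rr)-3 and abs(np.gradient(v))[k]>1.2: E.append(q[k,:2]); W.append(th)
    E=np.array(E)
    s=least_squares(lambda x:np.hypot(E[:,0]-x[0],E[:,1]-x[1])-x[2],[*c0,(lo+hi)/2],loss='soft_l1',f_scale=.0002)
    print(inner,len(E),s.x[:2]-e[:2],s.x[2],np.median(abs(s.fun)),np.histogram(W,8,(0,6.3))[0])
E
```

```text
0 112 [-0.00177364 -0.0007562 ] 0.03042910349231505 0.00031442149966275437 [15 14 15 13 13 15 14 13]
1 110 [-0.00173497 -0.00067201] 0.023969988401802995 0.00016886513848690492 [16 15 15 11 11 15 15 12]
```

```bash
cat >> h.py <<'E'
CC=np.array([.5446,.0726]); QD=quat(YAW+np.pi/2)
def insert(zs):
    for z in zs:
        h=line_to([*CC,z],max_speed=.06,max_force=24); st(z,h)
        if h: return False
    return True
E
python3 - <<'E'
from h import *
line_to([.4342,.2511,.26],max_speed=.2)
move_pose([*CC,.25],QD); line_to([*CC,.19]); st('above')
insert((.165,.145,.128))
E
```

```text
above t 19.26 p [0.5447 0.0733 0.1906] F [ 0.9  0.4 -1. ] w 0.0601 g 64.9
0.165 False t 19.82 p [0.5444 0.0726 0.1649] F [-0.9 -0.5 -1.6] w 0.0598 g 65.0
0.145 False t 20.31 p [0.5447 0.0727 0.1452] F [-0.8  0.2  0.6] w 0.0601 g 65.1
0.128 False t 20.74 p [0.5447 0.0726 0.1282] F [-0.6 -0.1  0.6] w 0.06 g 65.3
```

```bash
python3 - <<'E'
from h import *
pause(.2); st()
c=cal('wrist'); im,d=get_image('wrist'); im2,_=get_image('scene')
cv2.imwrite('pics/w4.png',np.hstack([cv2.resize(im[150:,150:500],(440,415)),cv2.resize(im2[180:300,250:365],(360,415),interpolation=cv2.INTER_CUBIC)]))
E
```

```text
t 20.94 p [0.5447 0.0726 0.1283] F [-0.5  0.6  2.5] w 0.0602 g 65.2
```

View pics/w4.png

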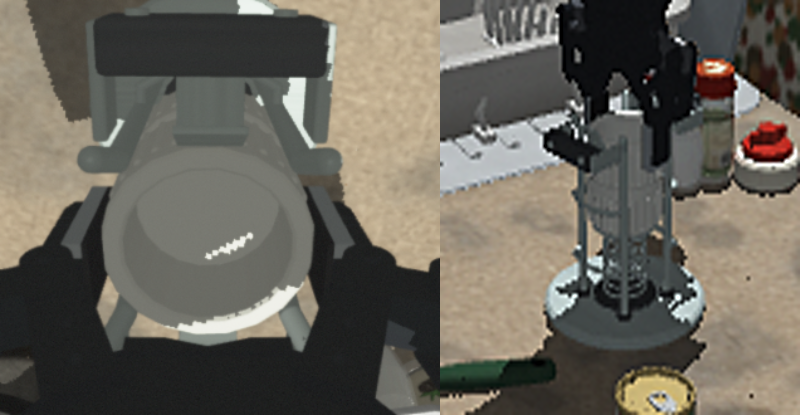

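The pot is upright between the wires with its rim still above the catches, and the pile below is sinking as expected. I'll push on past the catches.

```bash
python3 - <<'E'
from h import *; import pickle
insert((.1175,)); pause(.2); st()
set_gripper(.085); st('rel'); line_to([*CC,.25],max_speed=.15)
move_pose((.47,.07,.38),quat(np.pi/2)); c=cal('wrist'); im,d=get_image('wrist'); cv2.imwrite('pics/w5.png',im)
print(rimfit(im,d,c,'wrist',np.array([.5432,.072]),.149),rimfit(im,d,c,'wrist',np.array([.4907,-.311]),.038))
P=cloud('wrist',d,np.ones(d.shape,bool),c)
r=np.hypot(P[:,0]-.543,P[:,1]-.072); Q=P[(r>.026)&(r<.0305)&(P[:,2]>.13)&(P[:,2]<.158)]
a=np.arctan2(Q[:,1]-.072,Q[:,0]-.543)-YAW
for k in range(8):
    m=abs((a-k*np.pi/4+np.pi)%(2*np.pi)-np.pi)<.39; print(k*45,m.sum(),np.round(np.median(Q[m,2]),4) if m.any() else '')
Q=P[(r<.018)&(P[:,2]>.05)&(P[:,2]<.17)];print('floor z',np.median(Q[:,2])); st()
cv2.imwrite('pics/w5c.png',cv2.resize(im[150:360,220:440],None,fx=2.7,fy=2.7,interpolation=cv2.INTER_CUBIC))
E
```

```text
0.1175 False t 21.37 p [0.5447 0.0726 0.1176] F [-1.1  0.2  4. ] w 0.06 g 65.4
t 21.57 p [0.5447 0.0726 0.1178] F [-0.1  0.8  3.4] w 0.0601 g 65.4
rel t 21.94 p [0.5445 0.0725 0.1174] F [-0.1 -0.1  0. ] w 0.0847 g 0.0
(array([0.54455788, 0.07189559, 0.02998734]), 64, np.float64(0.00020919436781045698)) (array([ 0.49057397, -0.31101803,  0.0297676 ]), 72, np.float64(0.0001182535532233004))
0 122 0.1535
45 79 0.15
90 89 0.1496
135 141 0.1477
180 44 0.1504
225 110 0.1494
270 75 0.15
315 100 0.1495
floor z 0.12198064504586206
t 23.68 p [0.4701 0.0699 0.3791] F [-0.6  0.6 -1.3] w 0.0848 g 0.0
```

View pics/w5c.png

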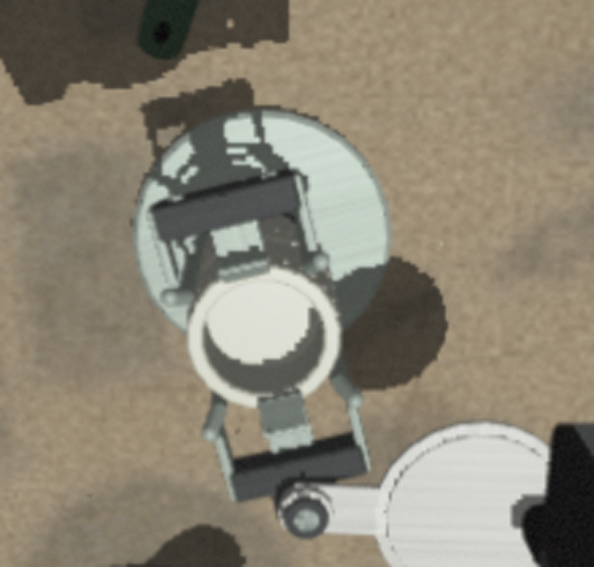

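The first ramekin is in, with its rim level at about 0.1495 and both catches over it. Next is the second ramekin.

```bash
python3 - <<'E'
from h import *
p=np.array([.4922,-.3105]); grasp(p)
line_to([*p,.26],max_speed=.2); st('lift')
move_pose([*CC,.25],QD); line_to([*CC,.19]); st('above')
if insert((.165,.145,.128,.1178)):
    pause(.2); st(); set_gripper(.085); st('rel'); line_to([*CC,.25],max_speed=.15)
    move_pose((.47,.07,.38),quat(np.pi/2)); c=cal('wrist'); im,d=get_image('wrist'); cv2.imwrite('pics/w6.png',im)
    print(rimfit(im,d,c,'wrist',np.array([.5432,.072]),.149))
    P=cloud('wrist',d,np.ones(d.shape,bool),c)
    r=np.hypot(P[:,0]-.543,P[:,1]-.072); Q=P[(r>.026)&(r<.0305)&(P[:,2]>.13)&(P[:,2]<.158)]
    a=np.arctan2(Q[:,1]-.072,Q[:,0]-.543)-YAW
    for k in range(8):
        m=abs((a-k*np.pi/4+np.pi)%(2*np.pi)-np.pi)<.39; print(k*45,m.sum(),np.round(np.median(Q[m,2]),4) if m.any() else '')
    D=P[(P[:,2]>.165)&(P[:,2]<.178)&(P[:,0]>.56)&(P[:,1]>.11)&(P[:,1]<.22)]; print('cover',len(D),D.mean(0) if len(D) else '')
    st()
    cv2.imwrite('pics/w6c.png',cv2.resize(im[150:360,220:440],None,fx=2.7,fy=2.7,interpolation=cv2.INTER_CUBIC))
E
```

```text
sq1 t 27.02 p [ 0.4925 -0.3106  0.011 ] F [-2.   2.  15.5] w 0.0599 g 62.6
sq2 t 29.49 p [ 0.4922 -0.3104  0.0104] F [-2.9  1.4  9.6] w 0.0597 g 63.7
lift t 30.89 p [ 0.4919 -0.3104  0.2592] F [ 1.  -0.6 -2.1] w 0.0599 g 64.7
above t 32.88 p [0.5449 0.0723 0.1906] F [-0.5 -0.1 -1. ] w 0.0598 g 64.8
0.165 False t 33.45 p [0.5445 0.0726 0.1649] F [-0.9  0.  -1. ] w 0.06 g 64.9
0.145 False t 33.93 p [0.5448 0.0728 0.1452] F [0.4 0.4 0.7] w 0.0599 g 65.0
0.128 False t 34.37 p [0.5448 0.0727 0.1283] F [-0.4  1.4  0.8] w 0.06 g 65.2
0.1178 False t 34.68 p [0.5448 0.0727 0.1182] F [0.4 0.9 3.1] w 0.0599 g 65.4
t 34.88 p [0.5447 0.0726 0.1182] F [0.7 1.4 4.3] w 0.0599 g 65.4
rel t 35.26 p [0.5445 0.0725 0.1177] F [-0.5  0.5  0.7] w 0.0852 g 0.0
(array([0.54469591, 0.07215045, 0.03003481]), 64, np.float64(0.00024320983749870085))
0 133 0.1522
45 78 0.1499
90 88 0.1497
135 139 0.1477
180 46 0.1501
225 116 0.1491
270 78 0.1498
315 106 0.1497
cover 3498 [0.60835279 0.15011204 0.17277601]
t 36.99 p [0.4701 0.0698 0.3791] F [ 0.4 -0.6 -0. ] w 0.0852 g 0.0
```

View pics/w6c.png

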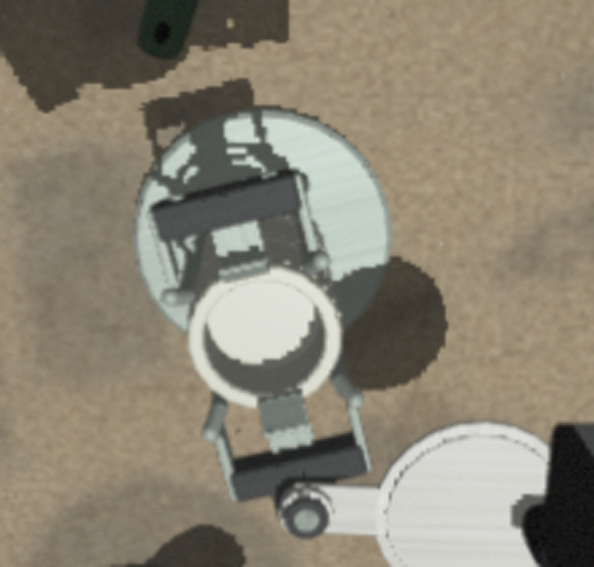

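Both ramekins are held under the catches (rim level again, tongues over it). Now I'll close the cover.

```bash
python3 - <<'E'
import h; from h import *
h.POST=CC+.068*np.array([np.cos(YAW),np.sin(YAW)])
set_gripper(.04); p,a=knob(1.83)
move_pose([*p,.26],quat(a)); print(line_to([*p,.182],max_speed=.1,max_force=8)); set_gripper(.021); st('cage')
for th in (1.6,1.35,1.1,.85,.6,.35,.12,.0,-.06):
    p,a=knob(th)
    if line_to([*p,.182],rot=quat(a),max_speed=.12 if th>.1 else .04,max_force=12 if th>.1 else 7): st('force',th); break
st('end'); set_gripper(.045); e=read_state()['ee_pos']; line_to([e[0],e[1],.26])
move_pose((.47,.07,.38),quat(np.pi/2)); c=cal('wrist'); im,d=get_image('wrist'); cv2.imwrite('pics/w7.png',im)
P=cloud('wrist',d,np.ones(d.shape,bool),c)
def mec(Q):
    e,r=cv2.minEnclosingCircle(Q[:,:2].astype(np.float32)); print(len(Q),np.round(e,4),round(r,4)); return np.array(e)
po=mec(P[(P[:,0]>.58)&(P[:,0]<.63)&(abs(P[:,1]-.09)<.03)&(P[:,2]>.177)&(P[:,2]<.19)])
kn=mec(P[(P[:,0]>.49)&(P[:,0]<.56)&(abs(P[:,1]-.07)<.04)&(P[:,2]>.192)&(P[:,2]<.21)])
v=po-kn; print('cover angle',YAW-np.arctan2(v[1],v[0]),np.linalg.norm(v)); st()
cv2.imwrite('pics/w7c.png',cv2.resize(im[150:360,220:440],None,fx=2.7,fy=2.7,interpolation=cv2.INTER_CUBIC))
E
```

```text
False
cage t 40.15 p [0.6107 0.1839 0.1823] F [ 0.5 -0.9  0.4] w 0.0211 g 0.3
force -0.06 t 43.56 p [0.5203 0.065  0.182 ] F [-1.4  7.2  1.6] w 0.0215 g 3.8
end t 43.56 p [0.5203 0.065  0.182 ] F [-1.4  7.2  1.6] w 0.0215 g 3.8
209 [0.6081 0.09  ] 0.0104
296 [0.5175 0.0654] 0.0091
cover angle -0.008222925631916345 0.09391476365985896
t 45.23 p [0.47   0.0697 0.379 ] F [-0.3 -0.4 -0.4] w 0.0447 g 0.0
```

View pics/w7c.png

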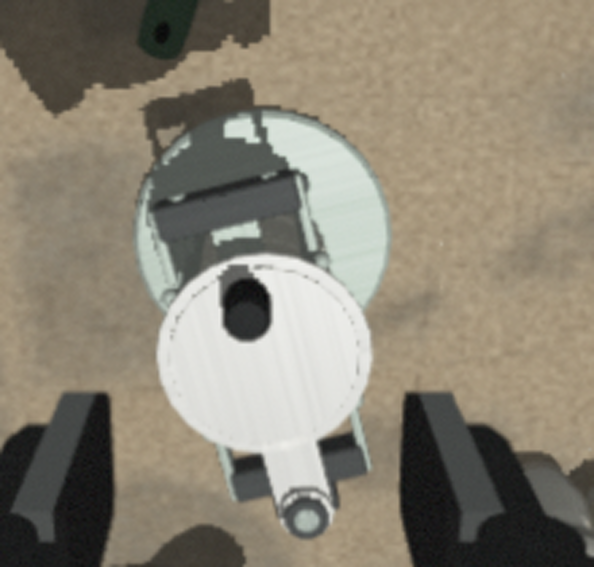

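The cover is shut against its stop: the knob at (247,310) lies on the dispenser's axis and the measured angle is about 0.

```bash
python3 -c "
from h import *
print(sign_off())"
```

```text
the job is handed in; nothing more can be done
None
```

I pushed both ramekins down into the dispenser until the catches closed over their rims, swung the cover shut against its stop, and handed the job in at about 45 s.

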